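Load a spool of wire on its arbor and lay it in the dispenser stand

TASK

Load the copper-wire spool from the wooden cradle onto the blue dispenser stand: holding the arbor by its wooden handle, thread it through the spool's bore and push on until the spool is up against the cradle's end stop and the brass cone is wedged in the bore by a steady push of about 10 N, held a second, never as much as 20 N. Then lift the spool out on the arbor, lay the arbor gently in both slots of the stand, its neck in the near slot and the spool still up on the cone, and let go. Do not touch the copper spool with the gripper, and leave the other things where they are.

Things in the scene. Friction and masses are not known exactly. Their poses are not given: they have to be found in the camera images.
- arbor_grip (a point): Mid-handle of the arbor, on its axis. Arbor lies level on the bench, 0.11 kg, 164 mm long; x along it from handle to nose, z up as it lies. Brown wooden handle 48 mm long (x -24 to +24), 18 wide (y), 26 high (z +-13, underside on the bench): grasp from above across the 18 mm. Next along x: bare steel neck, 11 mm thick, 24 to 42; steel collar, 26 across, 42 to 46; then brass cone
- arbor_neck (a point): Point on the arbor's axis mid-neck, 33 mm from mid-handle; the neck is what lies in the stand's near slot
- arbor_journal (a point): Point on the arbor's axis 116 mm from mid-handle, on the plain steel rod, 11 mm in diameter; this lies in the stand's far slot
- arbor_tip (a point): The arbor's nose, on its axis 140 mm from mid-handle, 3 mm across. Behind it a bullet nose thickens over 12 mm to the plain rod of 11 mm diameter; the rod runs back to 60 mm from mid-handle, where the brass cone begins and widens to 20 mm across at the collar (46 mm from mid-handle)
- spool_center (a point): Centre of the copper-wire spool, mid-bore. Black plastic, 46 mm long, flanges 60 mm across; straight bore 14 mm in diameter right through (1.5 mm to spare round the rod). Lies in the cradle, bore level, its x axis along the bore in the cradle's x sense; it can roll about the bore. 0.12 to 0.2 kg; slides on the rails at 1 to 3 N. On the cone its centre is 77 mm from mid-handle
- cradle: Fixed wooden cradle, 100 mm long (x from -45 to +55), 84 wide, side boards 28 high; two sloping rails carry the spool's flanges. Origin on the bench below the bore; bore axis at y = 0, z = 40 mm, along x. The arbor enters from the -x end towards +x. At the +x end stands the aluminium end stop
- cradle_axis (a point): Point on the bore's axis 40 mm above the cradle's origin, same axes. The end stop (64 mm high, clamped by brass thumbscrews, does not give) faces the spool from anywhere between x = 20 and 34 mm: it is not measured, and the spool slides 2 to 26 mm before meeting it, which must be felt. A gap 20 mm wide in its middle, open above, lets the nose pass and be lifted out
- stand: Fixed blue dispenser stand, 118 mm long (x), 70 wide; origin on the bench below its middle. Two upright cheeks, 8 mm thick, at x = -41.5 mm (near slot) and +41.5 mm (far slot). An arbor lying in them has its axis along x at y = 0, z = 60 mm, nose towards +x, handle outside the near cheek (-x side), collar just inside it
- slot_near (a point): Near slot of the stand: place of the neck's axis when the arbor rests, mid-cheek. Slot 14 mm wide, open above, flared mouth 27 mm wide; cheek and mouth reach 18 mm above this point
- slot_far (a point): Far slot of the stand, same form: place of the journal's axis when the arbor rests, 83 mm from the near one
- pliers: Bystander: flat pliers with red handles, 151 mm long, lying on the bench; origin under its middle
- flux_jar: Bystander: small white jar with a black cap, 44 mm in diameter, 54 mm high; origin under its middle
- mallet: Bystander: wooden mallet, 248 mm long; origin under its middle
- iron_spool: Bystander: the other spool, same size but wound with dark iron wire, standing on a flange; origin on its side

How it is judged (in metres and radians):
On the way, in this order (a step that is already met when the one before it is completed fails the run):
1. the arbor is through the spool and the cone is pressed home in the bore, the spool bearing on the end stop with more than 4 N for 0.4 s (x of spool_center in the frame of arbor_grip between 0.073 and 0.081 m and angle between the x axis of arbor_grip and the x axis of spool_center, either way round below 0.1 rad and contact force between spool and end_stop above 4 N and height (world z) of spool_center below 0.05 m), for 0.4 s.
2. the spool is carried clear of the cradle on the arbor (height (world z) of spool_center above 0.085 m and contact force between spool and cradle below 0.1 N), for 0.2 s.
At the end, for the whole second after the job is handed in: The arbor rests in both slots: neck within 6 mm of the near cheek along the stand; neck and journal within 4 mm of the slots' middle, 3 mm of the resting height (60 mm). The copper spool is on it, within 4 mm of its place on the cone (77 mm from mid-handle). Both still, nothing held (x of arbor_neck in the frame of stand between -0.0475 and -0.0355 m and y of arbor_neck in the frame of stand between -0.004 and 0.004 m and z of arbor_neck in the frame of stand between 0.057 and 0.063 m and y of arbor_journal in the frame of stand between -0.004 and 0.004 m and z of arbor_journal in the frame of stand between 0.057 and 0.063 m and x of spool_center in the frame of arbor_grip between 0.073 and 0.081 m and linear speed of each of arbor, spool below 0.02 m/s); the robot touches nothing.
It fails at once if the copper spool is pressed on the end stop with 20 N or more (contact force between spool and end_stop above 20 N).
It fails at once if the arbor strikes or presses the stand with 25 N or more (contact force between arbor and stand above 25 N).
It fails at once if the gripper touches the copper spool (contact force between the fingers and spool above 1 N).
It fails at once if the pliers, the flux jar, the mallet or the iron-wire spool is moved by more than 30 mm (distance of any of pliers, flux_jar, mallet, iron_spool from where it was at the start of the episode above 0.03 m).
It also fails if it takes over 72 s, if anything falls off the work surface, if the arm or the gripper's body presses on something with over 40 N, if the wrist force passes 120 N, or if a joint passes its speed limit or range.

ROBOT

A 7-joint arm with a two-finger parallel gripper is mounted at the origin on a cart in front of the work surface, level with it; the furniture and walls round the work are solid. World frame = base frame: x ahead of the robot, y to its left, z up, the work surface at z = 0. Lengths are in mm, angles in degrees, forces in N, time in s.
With the tool pointing down it reaches from about 400 to 875 mm from the base axis. Payload 4.4 kg.
Tool frame: the origin (TCP) lies midway between the tips of the shut fingers; the grasp point (between the pads) lies 19 mm behind it; z points along the fingers, y is the line along which they close (so a half turn about z gives the same grasp; the last joint's range is limited). The gripper opens to 85 mm and grips with 20 to 120 N. Pads are 22 mm wide; open, the fingers measure 114 mm over their backs; the gripper's body (76 mm by 85 mm) begins 54 mm behind the grasp point. The pads swing forward as they close: fully open they stand 13 mm farther back than shut.
Start: joints at [67.735, 36.005, 2.206, 86.941, -1.547, 57.084, -1.146], TCP at [206.223, -616.433, 231.313] pointing down, gripper open.
Joint ranges: [-175.42, 175.42], [-21.48, 121.26], [-71.46, 75.88], [10.55, 141.38], [-63.04, 243.04], [13.31, 113.54], [-168.57, 168.57]. Speed limits (degrees/s): [147.25, 147.25, 180, 180, 180, 180, 180].

INTERFACE

Orientations are given as [roll, pitch, yaw] about the fixed x, y, z axes, in that order (R = Rz(yaw) Ry(pitch) Rx(roll)).
In Python, from plant import get_state, get_image, get_calibration, env gives the robot as it stands.
- The arm moves only by the tool step_arm, never from a script. Its argument "deltas" is a list of rows, each a list of 3 entries, a list of its own where there are three numbers: the shift along the tool's x, y, z in m, then the turn, a rotation vector about the tool's x, y, z in degrees, then the opening, from 0 (shut) to 1 (fully open). A call has 1 to 12 rows; each row is the pose to reach, as a shift and turn from the pose commanded when the call began, along the tool's axes at that moment; what a row does not reach only later rows make up. A row lasts 1/12 s, in which the tool goes at most 41.7 mm and 7.16 degrees, less where a joint would pass 70% of its speed; a pose out of reach is approached as far as the arm can. A call with a gripper value outside its range is refused whole. The fingers move at their own pace and stop on an object; "newtons" is the grip in N (left out, the last holds). Time passes only in rows, so rows that repeat a pose let the fingers close. It gives the time, the measured TCP pose, the force, the opening and the grip force at its end, in the units of the state.
- get_state(): the state, without advancing time (a new reading comes with each control period).
- get_image(name): name is "side" or "top" or "wrist"; returns (picture, depth): 480x640x3 uint8, red, green, blue; 480x640 float32, mm along the optical axis (not along the pixel's ray), 0 where there is no reading.
- get_calibration(name): a dict with "mtx" (3x3 intrinsics, pixels), "T" (4x4, takes a point from camera to world coordinates); the wrist camera has in their place "tool_from_camera" (4x4, takes a point from camera to tool coordinates, whose origin is the TCP and whose axes are the flange's). Camera axes: x right, y up, looking along -z (the intrinsics and any distortion apply to the point x, -y, -z); pixel columns grow to the right and rows downward; lengths in mm; the calibration is good to about 2 mm. The wrist camera is an equidistant fisheye: a pixel r from the principal point sees the ray r / f radians off the axis. A picture is of the moment at which its call begins: read the wrist's pose just before it. get_calibration takes no time and is no camera call.
- env.close_job(): hands the job in; it is judged then, once.
The state is a dict: "time": time; "qpos": joint angles; "qvel": joint speeds; "tau": joint torques, N m; "position": TCP position; "eef_rot": TCP orientation; "contact_force": force on the tool from outside, world axes, zero at the start; "ft_torque": the same for the moment, N m; "finger_gap": opening from 0.0 (shut) to 1.0 (fully open); "gripper_force": force on a finger pad.
Only numpy, scipy, OpenCV 4.12 (cv2) and the standard library are available. Lean on these libraries where they do the work, as an engineer would, in place of code of your own. Each camera call takes 0.05 s, during which the arm holds its last target. There are 200 camera calls.

## Working session

There is one attempt and no reset: what is moved stays moved. The work goes in short steps, Python scripts to look and compute and a tool call to move; the robot and the scene stay as the last step left them, time stands still between calls to the robot, and variables do not carry over. Pictures are saved under pics/ and viewed, at most 10 in all, crops included, and the job is handed in when it is done.

Besides the shell and the picture viewer there is one more tool, called by a JSON object that holds its "method" and its "body". step_arm: Moves the arm, as the interface text tells. Its arguments: {"type":"object","properties":{"deltas":{"type":"array"},"newtons":{"type":"number"}},"required":["deltas"]}

```bash
mkdir -p pics; ls; cat > h.py <<'E'
import numpy as np, cv2
from plant import get_state, get_image, get_calibration, env
from scipy.spatial.transform import Rotation as R
E
python3 - <<'E'
from h import *
s=get_state(); print({k:np.round(v,3) for k,v in s.items()})
for n in ("side","top"):
    p,d=get_image(n); cv2.imwrite(f"pics/{n}0.png",p[:,:,::-1]); np.save(f"{n}0.npy",d); c=get_calibration(n); print(n,{k:np.round(v,3) if not isinstance(v,str) else v for k,v in c.items()})
print(get_calibration("wrist"))
E
```

```text
pics
{'time': np.float64(0.0), 'qpos': array([67.734, 36.06 ,  2.202, 86.998, -1.548, 57.085, -1.145]), 'qvel': array([ 0.097,  0.037,  0.025, -0.055, -0.078, -0.003, -0.031]), 'tau': array([-0.0000e+00, -5.6342e+01,  1.2260e+00, -1.9345e+01,  1.1000e-02,
        1.1000e-02, -0.0000e+00]), 'position': array([ 206.037, -615.794,  230.368]), 'eef_rot': array([-179.887,    0.   ,   18.497]), 'contact_force': array([-0.145, -0.571, -0.79 ]), 'ft_torque': array([ 0.042, -0.033, -0.017]), 'gripper_force': np.float64(0.0), 'finger_gap': np.float64(0.999)}
side {'mtx': array([[486.839,   0.   , 319.551],
       [  0.   , 486.839, 248.414],
       [  0.   ,   0.   ,   1.   ]]), 'T': array([[ 9.86000e-01,  3.50000e-02, -1.65000e-01,  4.48987e+02],
       [-1.67000e-01,  3.40000e-01, -9.25000e-01, -9.60142e+02],
       [ 2.40000e-02,  9.40000e-01,  3.41000e-01,  4.44453e+02],
       [ 0.00000e+00,  0.00000e+00,  0.00000e+00,  1.00000e+00]])}
top {'mtx': array([[615.796,   0.   , 321.652],
       [  0.   , 615.796, 242.316],
       [  0.   ,   0.   ,   1.   ]]), 'T': array([[-1.300000e-02,  9.970000e-01, -7.800000e-02,  5.095630e+02],
       [-1.000000e+00, -1.400000e-02, -1.700000e-02, -2.789600e+01],
       [-1.800000e-02,  7.700000e-02,  9.970000e-01,  1.492024e+03],
       [ 0.000000e+00,  0.000000e+00,  0.000000e+00,  1.000000e+00]])}
{'mtx': array([[371.64829954,   0.        , 317.46049873],
       [  0.        , 371.64829954, 238.207573  ],
       [  0.        ,   0.        ,   1.        ]]), 'tool_from_camera': array([[ 6.36770374e-04,  9.61152364e-01,  2.76017621e-01,
         7.04866117e+01],
       [ 9.99999640e-01, -7.66918586e-04,  3.63583555e-04,
        -4.90756324e-01],
       [ 5.61142237e-04,  2.76017290e-01, -9.61152507e-01,
        -1.41804552e+02],
       [ 0.00000000e+00,  0.00000000e+00,  0.00000000e+00,
         1.00000000e+00]])}
```

View pics/top0.png

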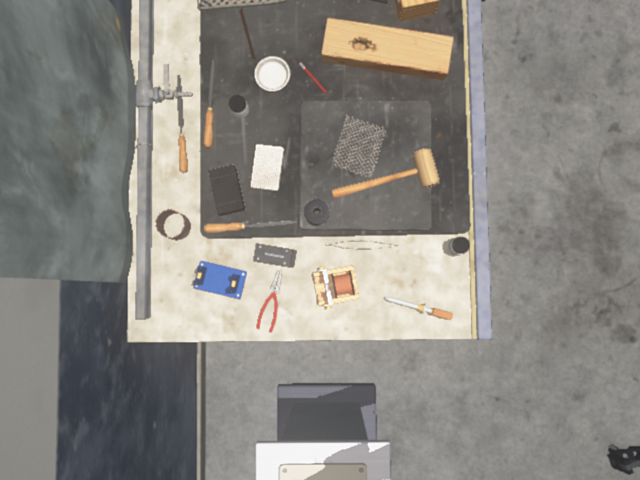

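View pics/side0.png

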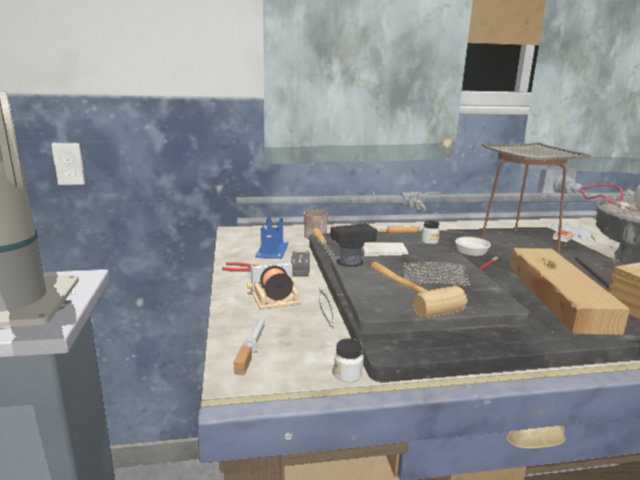

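The top view shows the arbor at about (386,299)–(452,316), handle on the right, and the cradle at (337,287) with its end stop on the left at about 318. The blue stand is at (219,280), the pliers at (270,303). The side view agrees.

```bash
cat >> h.py <<'E'
def ray(n,u,v,pose=None):
    """origin, unit direction in world of pixel"""
    c=get_calibration(n); K=c["mtx"]; a=(u-K[0,2])/K[0,0]; b=(v-K[1,2])/K[1,1]
    if n=="wrist":
        T=np.eye(4); T[:3,3]=pose["position"]; T[:3,:3]=R.from_euler("xyz",pose["eef_rot"],degrees=True).as_matrix()
        T=T@c["tool_from_camera"]; r=np.hypot(a,b); k=np.sin(r)/r if r>1e-9 else 1; d=np.array([a*k,-b*k,-np.cos(r)])
    else: T=c["T"]; d=np.array([a,-b,-1.])
    d=T[:3,:3]@d; return T[:3,3],d/np.linalg.norm(d)
def onz(n,u,v,z,pose=None):
    o,d=ray(n,u,v,pose); return o+d*(z-o[2])/d[2]
def meet(rays):
    A=sum(np.eye(3)-np.outer(d,d) for o,d in rays); b=sum((np.eye(3)-np.outer(d,d))@o for o,d in rays)
    return np.linalg.solve(A,b)
E
python3 - <<'E'
from h import *
for nm,u,v,z in [("tip",386,299,13),("handle end",452,316,13),("handle mid",441,313,13),("cradle",337,287,40),("stop",320,288,60),("stand",219,280,40),("stand L",196,276,60),("stand R",243,284,60),("pliers",270,303,5),("spool2",316,211,30)]:
    print(nm,np.round(onz("top",u,v,z)))
im=cv2.imread("pics/top0.png"); cv2.imwrite("pics/topc.png",cv2.resize(im[230:340,170:470],None,fx=2.66,fy=2.66,interpolation=cv2.INTER_CUBIC))
E
```

```text
tip [ 487. -154.   13.]
handle end [ 445. -310.   13.]
handle mid [ 452. -284.   13.]
cradle [517. -38.  40.]
stop [515.   2.  60.]
stand [537. 241.  40.]
stand L [546. 291.  60.]
stand R [526. 181.  60.]
pliers [481. 124.   5.]
spool2 [699.  10.  30.]
```

View pics/topc.png

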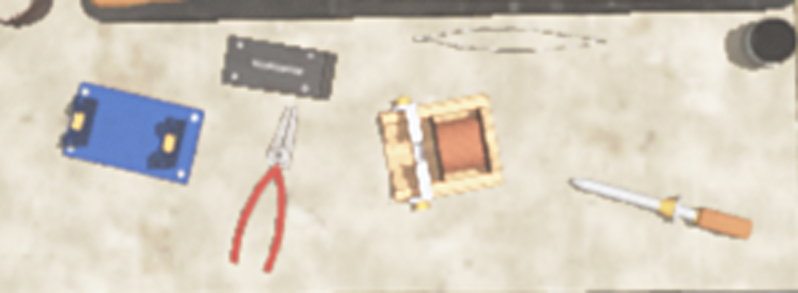

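The enlarged crop shows the arbor with its nose to the upper left at (572,182) and its handle at (725,222). The cradle's end stop is on the left at (418,150), so +x points to +y. The stand's cheeks are at (75,120) and (168,143). I'll go over the handle with the wrist camera.

{"method": "step_arm", "body": {"deltas": [[[0.3386, -0.2368, 0], [0, 0, -57], 1], [[0.3386, -0.2368, 0], [0, 0, -57], 1], [[0.3386, -0.2368, 0], [0, 0, -57], 1], [[0.3386, -0.2368, 0], [0, 0, -57], 1], [[0.3386, -0.2368, 0], [0, 0, -57], 1], [[0.3386, -0.2368, 0], [0, 0, -57], 1], [[0.3386, -0.2368, 0], [0, 0, -57], 1], [[0.3386, -0.2368, 0], [0, 0, -57], 1], [[0.3386, -0.2368, 0], [0, 0, -57], 1], [[0.3386, -0.2368, 0], [0, 0, -57], 1], [[0.3386, -0.2368, 0], [0, 0, -57], 1], [[0.3386, -0.2368, 0], [0, 0, -57], 1]]}}

```text
time: 1.1
position: [453.7, -281.7, 231.2]
eef_rot: [-180.0, -0.1, 75.8]
contact_force: [-0.6, -0.7, -0.2]
finger_gap: 1.001
gripper_force: 0.0
```

```bash
python3 - <<'E'
from h import *
import json
s=get_state(); p,d=get_image("wrist"); cv2.imwrite("pics/w1.png",p[:,:,::-1]); np.save("w1.npy",d)
json.dump({k:np.array(v).tolist() for k,v in s.items()},open("w1.json","w")); print(s["position"],s["eef_rot"],s["time"],s["contact_force"])
E
```

```text
[ 453.74758432 -281.66382292  231.15377661] [-1.79995045e+02 -6.53986572e-02  7.58384594e+01] 1.1 [-0.6269736  -0.65973716 -0.21280585]
```

View pics/w1.png

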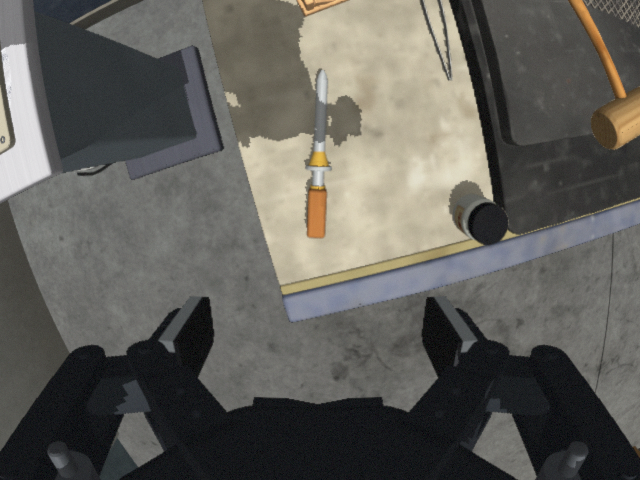

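The wrist picture shows the arbor: handle at (317,214), collar at (319,168), nose at (321,70). The flux jar is at (488,222). Next I measure the arbor axis in this view and the top view.

```bash
cat >> h.py <<'E'
def mask(im,lo,hi,box):
    h=cv2.inRange(cv2.cvtColor(im,cv2.COLOR_BGR2HSV),lo,hi); m=np.zeros_like(h); x0,y0,x1,y1=box; m[y0:y1,x0:x1]=h[y0:y1,x0:x1]
    n,l,st,ce=cv2.connectedComponentsWithStats(m); i=1+np.argmax(st[1:,4]); return (l==i),st[i],ce[i]
def proj(n,P,pose=None):
    c=get_calibration(n);K=c["mtx"];T=c.get("T")
    if n=="wrist":
        T=np.eye(4); T[:3,3]=pose["position"]; T[:3,:3]=R.from_euler("xyz",pose["eef_rot"],degrees=True).as_matrix(); T=T@c["tool_from_camera"]
    q=np.linalg.inv(T)@np.r_[P,1]; x,y,z=q[0],-q[1],-q[2]
    if n=="wrist":
        r=np.hypot(x,y); t=np.arctan2(r,z); x,y,z=x/r*t,y/r*t,1
    return np.array([K[0,0]*x/z+K[0,2],K[1,1]*y/z+K[1,2]])
E
python3 - <<'E'
from h import *
import json
s=json.load(open("w1.json")); w=cv2.imread("pics/w1.png"); t=cv2.imread("pics/top0.png")
mw,sw,cw=mask(w,(5,120,100),(16,255,255),(295,170,340,250)); mt,stt,ct=mask(t,(5,100,100),(16,255,255),(425,300,460,325))
print("handle px",sw,cw,stt,ct)
print("tri",meet([ray("wrist",*cw,s),ray("top",*ct)]))
print("wrist z13/20",onz("wrist",*cw,13,s),"top",onz("top",*ct,18), "depth",np.load("w1.npy")[int(cw[1]),int(cw[0])])
for nm,u,v,z in [("tip",321,70,13),("collar",319,168,13),("hb",sw[0]+sw[2]/2,sw[1]+sw[3],20),("hf",sw[0]+sw[2]/2,sw[1],20)]:print(nm,onz("wrist",u,v,z,s))
ys,xs=np.where(mw); P=np.array([onz("wrist",x,y,24,s)[:2] for x,y in zip(xs,ys)]); c=P.mean(0); U=np.linalg.svd(P-c)[2][0]; print("handle",c,np.degrees(np.arctan2(U[1],U[0])))
print("tcp px",proj("wrist",s["position"],s),proj("wrist",np.array(s["position"])*[1,1,0],s))
E
```

```text
handle px [307 189  19  49 839] [316.15256257 213.08224076] [432 309  20  10 128] [441.796875 313.609375]
tri [ 452.34309767 -280.63958076   45.27993098]
wrist z13/20 [ 450.94471202 -287.50934263   13.        ] top [ 450.84101284 -285.1812308    18.        ] depth 355.87106
tip [ 489.72615272 -152.48945547   13.        ]
collar [ 464.5585482  -244.81457206   13.        ]
hb [ 445.51239218 -310.53187202   20.        ]
hf [ 457.44281971 -263.24192483   20.        ]
handle [ 451.53365922 -285.34350102] -105.75843879654424
tcp px [317.13754367 306.31208682] [317.46533045 204.3427889 ]
```

Handle centre is about (451,-286), axis yaw about 74°. I'll descend to grip 8 mm behind mid-handle.

{"method": "step_arm", "body": {"deltas": [[[-0.0128, -0.0016, 0.035], [0, 0, 1.8], 1], [[-0.0128, -0.0016, 0.07], [0, 0, 1.8], 1], [[-0.0128, -0.0016, 0.105], [0, 0, 1.8], 1], [[-0.0128, -0.0016, 0.14], [0, 0, 1.8], 0.7], [[-0.0128, -0.0016, 0.17], [0, 0, 1.8], 0.6], [[-0.0128, -0.0016, 0.19], [0, 0, 1.8], 0.5], [[-0.0128, -0.0016, 0.205], [0, 0, 1.8], 0.5], [[-0.0128, -0.0016, 0.214], [0, 0, 1.8], 0.5], [[-0.0128, -0.0016, 0.22], [0, 0, 1.8], 0.5], [[-0.0128, -0.0016, 0.224], [0, 0, 1.8], 0.5], [[-0.0128, -0.0016, 0.227], [0, 0, 1.8], 0.5], [[-0.0128, -0.0016, 0.227], [0, 0, 1.8], 0.5]], "newtons": 40}}

```text
time: 2.15
position: [447.5, -296.9, 4.5]
eef_rot: [180.0, 0.0, 73.7]
contact_force: [-0.1, 0.3, 0.7]
finger_gap: 0.501
gripper_force: 0.0
```

{"method": "step_arm", "body": {"deltas": [[[0, 0, 0], [0, 0, 0], 0.35], [[0, 0, 0], [0, 0, 0], 0.25], [[0, 0, 0], [0, 0, 0], 0.1], [[0, 0, 0], [0, 0, 0], 0.0], [[0, 0, 0], [0, 0, 0], 0.0], [[0, 0, 0], [0, 0, 0], 0.0], [[0, 0, 0], [0, 0, 0], 0.0], [[0, 0, 0], [0, 0, 0], 0.0]], "newtons": 90}}

```text
time: 2.82
position: [448.0, -296.8, 5.3]
eef_rot: [179.9, 0.0, 73.7]
contact_force: [-0.8, 0.6, 5.6]
finger_gap: 0.189
gripper_force: 88.2
```

Gripped, about 10 mm behind mid-handle. I'll lift and go to view the cradle from one side.

{"method": "step_arm", "body": {"deltas": [[[0, 0, -0.008], [0, 0, 0], 0], [[0, 0, -0.025], [0, 0, 0], 0], [[0, 0, -0.05], [0, 0, 0], 0], [[0.015, -0.003, -0.08], [0, 0, -2], 0], [[0.04, -0.008, -0.105], [0, 0, -5], 0], [[0.07, -0.014, -0.13], [0, 0, -9], 0], [[0.1, -0.02, -0.15], [0, 0, -14], 0], [[0.13, -0.026, -0.17], [0, 0, -19], 0], [[0.16, -0.031, -0.185], [0, 0, -23], 0], [[0.185, -0.036, -0.195], [0, 0, -26.3], 0], [[0.197, -0.038, -0.195], [0, 0, -26.3], 0], [[0.197, -0.038, -0.195], [0, 0, -26.3], 0]]}}

```text
time: 3.82
position: [467.0, -93.1, 200.8]
eef_rot: [179.8, -0.0, 100.3]
contact_force: [1.0, -0.3, -1.8]
finger_gap: 0.191
gripper_force: 87.9
```

```bash
cat >> h.py <<'E'
import json
def snap(n):
    s=get_state(); p,d=get_image("wrist"); cv2.imwrite(f"pics/{n}.png",p[:,:,::-1]); np.save(n+".npy",d)
    json.dump({k:np.array(v).tolist() for k,v in s.items()},open(n+".json","w")); print(n,s["time"],s["position"],s["eef_rot"],s["contact_force"],s["ft_torque"])
def load(n): return json.load(open(n+".json")),cv2.imread(f"pics/{n}.png"),np.load(n+".npy")
E
python3 -c "
from h import *
snap('cB')"
```

```text
cB 3.8167 [467.04117555 -93.13872825 200.83190306] [ 1.79835001e+02 -2.36769721e-02  1.00328249e+02] [ 1.00351976 -0.26331179 -1.77059781] [-0.08032138  0.01071735 -0.06882577]
```

View pics/cB.png

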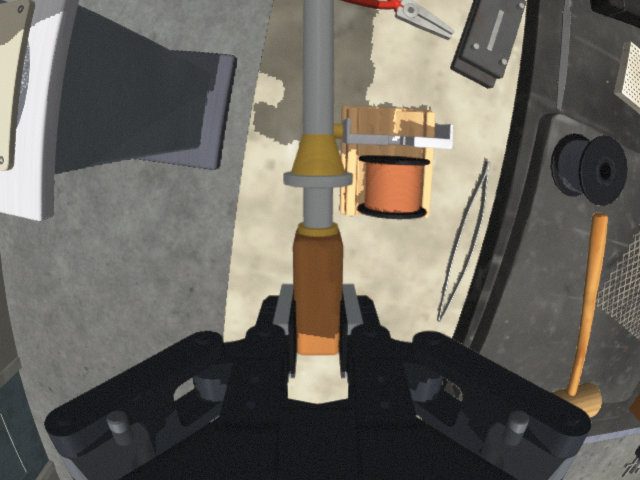

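The picture shows the copper spool at (393,187), its flanges at rows 160 and 212, and the end stop at row 138. The arbor is straight along the tool at column 318. Now the mirrored view from the other side.

{"method": "step_arm", "body": {"deltas": [[[0, 0.025, 0], [0, 0, 0], 0], [[0, 0.06, 0], [0, 0, 0], 0], [[0, 0.095, 0], [0, 0, 0], 0], [[0, 0.12, 0], [0, 0, 0], 0], [[0, 0.12, 0], [0, 0, 0], 0], [[0, 0.12, 0], [0, 0, 0], 0]]}}

```text
time: 4.37
position: [584.4, -77.2, 198.3]
eef_rot: [-179.9, 0.0, 99.9]
contact_force: [-0.8, -0.4, -1.2]
finger_gap: 0.188
gripper_force: 88.2
```

```bash
python3 - <<'E'
from h import *
snap("cA")
bis=[]
for n,box in (("cB",(350,145,445,225)),("cA",(190,145,300,225))):
    s,im,d=load(n); m,st,ce=mask(im,(4,110,90),(14,255,255),box); print(n,st,ce)
    r0,r1=st[1]+12,st[1]+st[3]-12
    L=[];Rr=[]
    for v in range(r0,r1):
        xs=np.where(m[v])[0]; L.append((xs[0]-.5,v));Rr.append((xs[-1]+.5,v))
    L=np.array(L);Rr=np.array(Rr); fl=np.polyfit(L[:,1],L[:,0],1); fr=np.polyfit(Rr[:,1],Rr[:,0],1); print("edges",fl,fr)
    # planes tangent to cylinder: normals
    def pl(f):
        a=ray("wrist",np.polyval(f,r0),r0,s)[1]; b=ray("wrist",np.polyval(f,r1),r1,s)[1]; q=np.cross(a,b); return q/np.linalg.norm(q)
    nl,nr=pl(fl),pl(fr)
    o=ray("wrist",*ce,s)[0]; ax=np.cross(nl,nr); ax/=np.linalg.norm(ax); print(" axis dir",ax,np.degrees(np.arctan2(ax[1],ax[0])))
    nb=nl+nr; bis.append((o,nb/np.linalg.norm(nb),nl,nr,ce,s))
n1,n2=bis[0][1],bis[1][1]; ax=np.cross(n1,n2); ax/=np.linalg.norm(ax); ax*=np.sign(ax[1]); print("axis",ax,"yaw",np.degrees(np.arctan2(ax[1],ax[0])))
A=np.array([n1,n2,[0,1,0]]); p=np.linalg.solve(A,[n1@bis[0][0],n2@bis[1][0],-38]); print("axis point at y=-38",p)
for b in bis: print("radius",abs(b[2]@(p-b[0])),abs(b[3]@(p-b[0])))
E
```

```text
cA 4.3667 [584.3981054  -77.24460984 198.2669656 ] [-1.79892422e+02  6.95272123e-03  9.99092439e+01] [-0.81038805 -0.4371691  -1.2213096 ] [-0.135137    0.06258507 -0.02025852]
cB [ 364  162   60   51 2676] [392.95216741 187.15284006]
edges [-1.28205128e-02  3.66638177e+02] [-6.04395604e-02  4.32617013e+02]
 axis dir [ 0.20454107 -0.97106498 -0.12327104] -78.10533422764374
cA [ 220  157   61   50 2761] [250.20210069 181.16262224]
edges [1.19658120e-02 2.19289744e+02] [4.37606838e-02 2.71326667e+02]
 axis dir [ 0.2226106  -0.90649488  0.35876392] -76.20273630235668
axis [-0.17424937  0.98423177 -0.03041357] yaw 100.03967138306797
axis point at y=-38 [521.63830979 -38.          39.17194088]
radius 24.07274744184219 24.072747441842257
radius 23.36915134962882 23.36915134962872
```

View pics/cA.png

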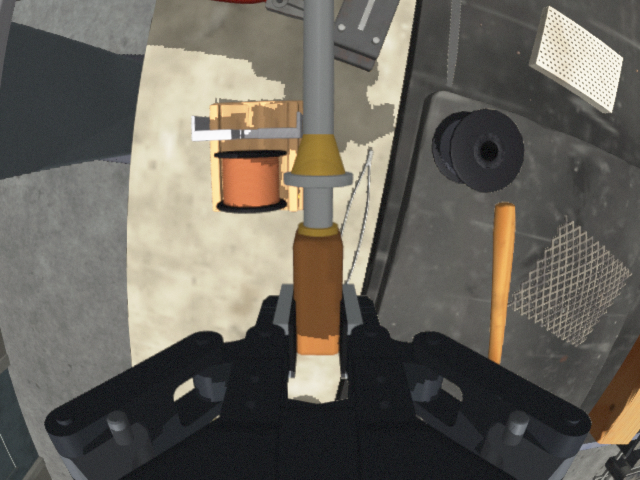

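Mirrored view: spool at (250,181), end stop at row 128, near flange at row 208, boards at columns 212 and 300. I'll check the yaw from the board edges and find the spool's place along the axis.

```bash
python3 - <<'E'
from h import *
for n,es in (("cB",[((434,112),(433,213)),((342,112),(341,213))]),("cA",[((211,102),(211,208)),((301,125),(301,208))])):
    s,im,d=load(n)
    for a,b in es:
        P=onz("wrist",*a,28,s);Q=onz("wrist",*b,28,s);v=P-Q; print(n,np.degrees(np.arctan2(v[1],v[0])),P[:2],Q[:2])
ax=np.array([np.cos(np.radians(100)),np.sin(np.radians(100))]); p0=np.array([521.6,-38])
for n,c,st in (("cB",393,(160,212,215,137)),("cA",250,(155,207,210,131))):
    s,im,d=load(n)
    for v,z in zip(st,(70,70,28,64)):
        P=onz("wrist",c,v,z,s)[:2]; print(n,"row",v,"along",(P-p0)@ax,"lat",np.cross(ax,P-p0))
# handle rear and neck in tool frame
s,im,d=load("cA")
for v in (353,228,182): 
    o,q=ray("wrist",318,v,s); P=onz("wrist",318,v,198+8+6,s); dd=P-np.array(s["position"]); print(v,np.round(R.from_euler("xyz",s["eef_rot"],degrees=True).inv().apply(dd),1))
P=[onz("wrist",u,v,s["position"][2]+8,s) for u,v in ((317.5,2),(317.5,120))]; v=P[0]-P[1]; print("rod yaw",np.degrees(np.arctan2(v[1],v[0])),R.from_euler("xyz",s["eef_rot"],degrees=True).inv().apply(P[0]-np.array(s["position"])))
E
```

```text
cB 102.36113401742212 [549.69374315  16.85419717] [568.85112389 -70.56126236]
cB 100.32865026014912 [471.84355392  -0.87576981] [487.38372951 -86.14543812]
cA 97.79237416610776 [478.16357412   6.78980175] [490.69743486 -84.80027238]
cA 99.56588189635445 [557.4578553   -2.15747979] [569.18432227 -71.74047584]
cB row 160 along 8.224178522811888 lat 6.961803768840051
cB row 212 along -31.25967747730626 lat 5.219187929666835
cB row 215 along -42.719925517964114 lat -3.9312200976346583
cB row 137 along 25.351151275765496 lat 6.24337244549444
cA row 155 along 6.812271309946816 lat -6.005138822081303
cA row 207 along -32.05864446947649 lat -4.720817143444765
cA row 210 along -42.96076031568279 lat 3.341450187165023
cA row 131 along 24.535592802765233 lat -5.2680239067848404
353 [-14.8   0.7 -13.7]
228 [ 37.6   0.6 -13.7]
182 [ 54.1   0.6 -13.7]
rod yaw 99.94561713469876 [120.39182382   0.37534326  -8.01532822]<stdin>:10: DeprecationWarning: Arrays of 2-dimensional vectors are deprecated. Use arrays of 3-dimensional vectors instead. (deprecated in NumPy 2.0)
```

Cradle axis found: it runs through (521.6,-38), yaw 100°, height 39–40. The spool is about 12 mm behind that point and the stop face about 25 mm ahead. I'll go to the entry pose.

{"method": "step_arm", "body": {"deltas": [[[-0.02, -0.007, 0], [0, 0, 0], 0], [[-0.05, -0.018, 0], [0, 0, 0], 0], [[-0.085, -0.031, 0], [0, 0, 0], 0], [[-0.12, -0.044, 0.01], [0, 0, 0], 0], [[-0.145, -0.053, 0.035], [0, 0, 0], 0], [[-0.151, -0.055, 0.065], [0, 0, 0], 0], [[-0.151, -0.055, 0.095], [0, 0, 0], 0], [[-0.151, -0.055, 0.125], [0, 0, 0], 0], [[-0.151, -0.055, 0.148], [0, 0, 0], 0], [[-0.151, -0.055, 0.162], [0, 0, 0], 0], [[-0.151, -0.055, 0.166], [0, 0, 0], 0], [[-0.151, -0.055, 0.166], [0, 0, 0], 0]]}}

```text
time: 5.42
position: [554.1, -234.7, 32.4]
eef_rot: [-179.8, -0.1, 99.9]
contact_force: [0.3, 0.2, -1.5]
finger_gap: 0.189
gripper_force: 88.2
```

```bash
python3 - <<'E'
from h import *
s=get_state(); print(s["position"],s["eef_rot"],s["contact_force"])
p,d=get_image("side"); im=p[:,:,::-1]
Rm=R.from_euler("xyz",s["eef_rot"],degrees=True); tip=Rm.apply([150.5,.5,-8])+s["position"]; print("tip",tip)
u,v=proj("side",tip); c=proj("side",np.array([526.5,-66,40])+[0,0,0]); print("tip px",u,v,"bore",c)
k=im[int(v)-40:int(v)+40,int(u)-60:int(u)+60]; k=cv2.resize(k,None,fx=6,fy=6,interpolation=cv2.INTER_CUBIC); cv2.imwrite("pics/s1.png",k); print(int(u)-60,int(v)-40)
E
```

```text
[ 554.11732179 -234.74966497   32.36761911] [-1.79796787e+02 -5.97481728e-02  9.99233778e+01] [ 0.27099649  0.21384291 -1.50297065]
tip [528.703419   -86.41852305  40.5227328 ]
tip px 280.30828632200735 288.99227591078954 bore [278.27120331 285.04552235]
220 248
```

View pics/s1.png

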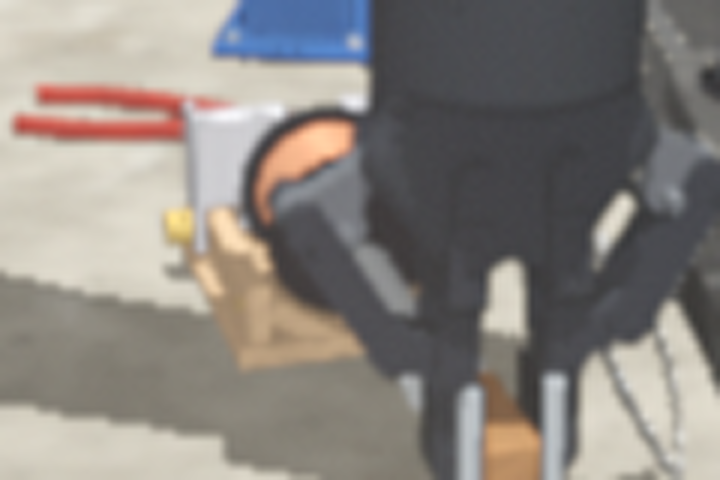

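The gripper hides the tip in the side view (spool at about (320,170) in the crop), so I rely on the wrist measurement and on feel. I correct by 1.4 mm and advance slowly.

{"method": "step_arm", "body": {"deltas": [[[0.0, 0.0014, 0.0005], [0, 0, 0], 0], [[0.005, 0.0014, 0.0005], [0, 0, 0], 0], [[0.01, 0.0014, 0.0005], [0, 0, 0], 0], [[0.014, 0.0014, 0.0005], [0, 0, 0], 0], [[0.018, 0.0014, 0.0005], [0, 0, 0], 0], [[0.022, 0.0014, 0.0005], [0, 0, 0], 0], [[0.026, 0.0014, 0.0005], [0, 0, 0], 0], [[0.03, 0.0014, 0.0005], [0, 0, 0], 0], [[0.03, 0.0014, 0.0005], [0, 0, 0], 0]]}}

```text
time: 6.22
position: [552.4, -202.9, 32.7]
eef_rot: [-180.0, -0.1, 100.1]
contact_force: [0.0, 0.4, -1.3]
finger_gap: 0.192
gripper_force: 88.4
```

```bash
python3 - <<'E'
from h import *
s=get_state(); print(s["position"],s["eef_rot"],s["contact_force"],s["ft_torque"])
p,d=get_image("top"); im=p[:,:,::-1]; Rm=R.from_euler("xyz",s["eef_rot"],degrees=True)
np.save("t.npy",d)
k=cv2.resize(im[250:330,290:410],None,fx=6,fy=6,interpolation=cv2.INTER_CUBIC); cv2.imwrite("pics/t1.png",k)
E
```

```text
[ 552.35264011 -202.88309735   32.74644463] [-1.79963560e+02 -5.54067655e-02  1.00079049e+02] [ 0.02123005  0.42764241 -1.34903105] [0.05167    0.20465924 0.10037814]
```

View pics/t1.png

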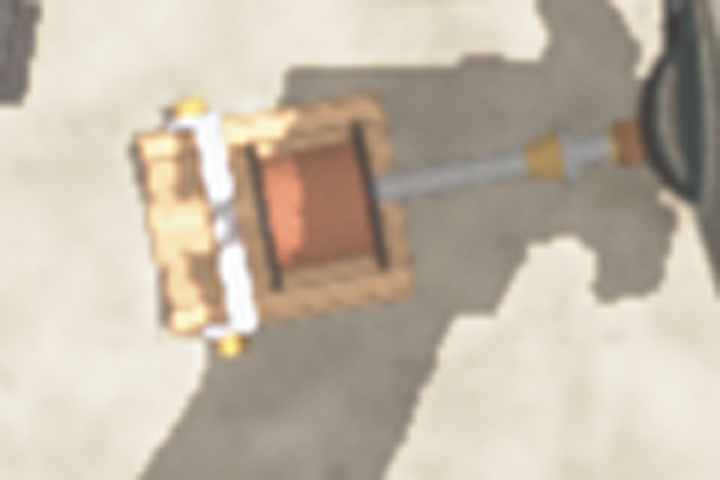

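The nose has entered the bore: in the top crop the rod meets the near flange at (375,190), forces near zero. Continuing.

{"method": "step_arm", "body": {"deltas": [[[0.004, -0.001, 0], [0, 0, 0], 0], [[0.009, -0.001, 0], [0, 0, 0], 0], [[0.013, -0.001, 0], [0, 0, 0], 0], [[0.018, -0.001, 0], [0, 0, 0], 0], [[0.022, -0.001, 0], [0, 0, 0], 0], [[0.026, -0.001, 0], [0, 0, 0], 0], [[0.03, -0.001, 0], [0, 0, 0], 0], [[0.034, -0.001, 0], [0, 0, 0], 0], [[0.036, -0.001, 0], [0, 0, 0], 0], [[0.036, -0.001, 0], [0, 0, 0], 0]]}}

```text
time: 7.1
position: [545.5, -168.3, 32.8]
eef_rot: [180.0, -0.0, 100.0]
contact_force: [0.7, 0.1, -1.6]
finger_gap: 0.189
gripper_force: 89.1
```

{"method": "step_arm", "body": {"deltas": [[[0.004, -0.0005, 0], [0, 0, 0], 0], [[0.008, -0.0005, 0], [0, 0, 0], 0], [[0.012, -0.0005, 0], [0, 0, 0], 0], [[0.016, -0.0005, 0], [0, 0, 0], 0], [[0.02, -0.0005, 0], [0, 0, 0], 0], [[0.023, -0.0005, 0], [0, 0, 0], 0], [[0.026, -0.0005, 0], [0, 0, 0], 0], [[0.026, -0.0005, 0], [0, 0, 0], 0]]}}

```text
time: 7.77
position: [540.4, -142.5, 32.8]
eef_rot: [180.0, -0.0, 100.1]
contact_force: [-0.4, 1.0, -1.6]
finger_gap: 0.187
gripper_force: 89.1
```

{"method": "step_arm", "body": {"deltas": [[[0.002, 0, 0], [0, 0, 0], 0], [[0.004, 0, 0], [0, 0, 0], 0], [[0.006, 0, 0], [0, 0, 0], 0], [[0.008, 0, 0], [0, 0, 0], 0], [[0.01, 0, 0], [0, 0, 0], 0], [[0.012, 0, 0], [0, 0, 0], 0], [[0.012, 0, 0], [0, 0, 0], 0]]}}

```text
time: 8.35
position: [538.3, -131.2, 32.8]
eef_rot: [180.0, -0.0, 100.0]
contact_force: [-0.2, -1.3, -1.1]
finger_gap: 0.188
gripper_force: 89.0
```

{"method": "step_arm", "body": {"deltas": [[[0.001, 0, 0], [0, 0, 0], 0], [[0.002, 0, 0], [0, 0, 0], 0], [[0.003, 0, 0], [0, 0, 0], 0], [[0.004, 0, 0], [0, 0, 0], 0], [[0.005, 0, 0], [0, 0, 0], 0], [[0.005, 0, 0], [0, 0, 0], 0]]}}

```text
time: 8.85
position: [537.2, -128.9, 32.7]
eef_rot: [-179.9, 0.1, 99.9]
contact_force: [0.7, -5.2, -2.9]
finger_gap: 0.187
gripper_force: 88.9
```

{"method": "step_arm", "body": {"deltas": [[[0.0005, 0, 0], [0, 0, 0], 0], [[0.001, 0, 0], [0, 0, 0], 0], [[0.001, 0, 0], [0, 0, 0], 0], [[0.001, 0, 0], [0, 0, 0], 0]]}}

```text
time: 9.18
position: [537.1, -128.8, 32.7]
eef_rot: [-180.0, 0.2, 99.9]
contact_force: [0.1, -8.8, -4.2]
finger_gap: 0.19
gripper_force: 88.8
```

```bash
python3 - <<'E'
from h import *
s=get_state(); print(s["position"],s["contact_force"],s["ft_torque"])
p,d=get_image("top"); im=p[:,:,::-1]; cv2.imwrite("pics/t2.png",cv2.resize(im[250:330,290:410],None,fx=6,fy=6,interpolation=cv2.INTER_CUBIC))
E
```

```text
[ 537.06268128 -128.84106748   32.74600175] [ 0.13166815 -8.75721006 -4.21667115] [-1.7578768  -0.1151333   0.06151114]
```

View pics/t2.png

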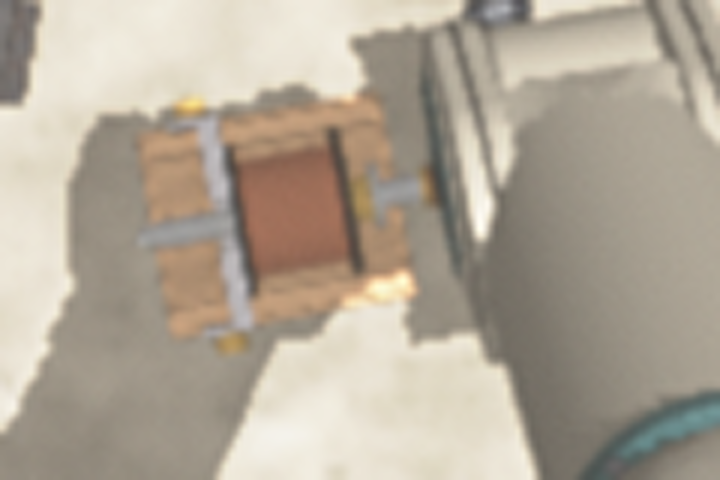

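The top view shows the spool's far flange against the end stop (about (237,220)), with the nose through the gap. The push is 8.8 N and the arm no longer advances. I'll push slightly more and hold a second.

{"method": "step_arm", "body": {"deltas": [[[0.0002, 0, 0], [0, 0, 0], 0], [[0.0004, 0, 0], [0, 0, 0], 0], [[0.0004, 0, 0], [0, 0, 0], 0], [[0.0004, 0, 0], [0, 0, 0], 0], [[0.0004, 0, 0], [0, 0, 0], 0], [[0.0004, 0, 0], [0, 0, 0], 0], [[0.0004, 0, 0], [0, 0, 0], 0], [[0.0004, 0, 0], [0, 0, 0], 0], [[0.0004, 0, 0], [0, 0, 0], 0], [[0.0004, 0, 0], [0, 0, 0], 0], [[0.0004, 0, 0], [0, 0, 0], 0], [[0.0004, 0, 0], [0, 0, 0], 0]]}}

```text
time: 10.23
position: [537.1, -128.8, 32.8]
eef_rot: [-180.0, 0.2, 99.9]
contact_force: [0.1, -8.5, -3.1]
finger_gap: 0.189
gripper_force: 88.8
```

{"method": "step_arm", "body": {"deltas": [[[0.0003, 0, 0], [0, 0, 0], 0], [[0.0006, 0, 0], [0, 0, 0], 0], [[0.0006, 0, 0], [0, 0, 0], 0], [[0.0006, 0, 0], [0, 0, 0], 0], [[0.0006, 0, 0], [0, 0, 0], 0], [[0.0006, 0, 0], [0, 0, 0], 0], [[0.0006, 0, 0], [0, 0, 0], 0], [[0.0006, 0, 0], [0, 0, 0], 0], [[0.0006, 0, 0], [0, 0, 0], 0], [[0.0006, 0, 0], [0, 0, 0], 0], [[0.0006, 0, 0], [0, 0, 0], 0], [[0.0006, 0, 0], [0, 0, 0], 0]]}}

```text
time: 11.23
position: [537.0, -128.7, 32.8]
eef_rot: [-180.0, 0.2, 99.8]
contact_force: [0.8, -8.9, -3.2]
finger_gap: 0.188
gripper_force: 88.8
```

{"method": "step_arm", "body": {"deltas": [[[0.0004, 0, 0], [0, 0, 0], 0], [[0.0008, 0, 0], [0, 0, 0], 0], [[0.001, 0, 0], [0, 0, 0], 0], [[0.001, 0, 0], [0, 0, 0], 0], [[0.001, 0, 0], [0, 0, 0], 0], [[0.001, 0, 0], [0, 0, 0], 0], [[0.001, 0, 0], [0, 0, 0], 0], [[0.001, 0, 0], [0, 0, 0], 0], [[0.001, 0, 0], [0, 0, 0], 0], [[0.001, 0, 0], [0, 0, 0], 0], [[0.001, 0, 0], [0, 0, 0], 0], [[0.001, 0, 0], [0, 0, 0], 0]]}}

```text
time: 12.23
position: [537.0, -128.7, 32.9]
eef_rot: [-180.0, 0.3, 99.8]
contact_force: [0.4, -10.5, -4.0]
finger_gap: 0.19
gripper_force: 88.8
```

The push is 10.5 N, held. Lifting straight up while easing the push, then tilting the nose up slightly for the carry.

{"method": "step_arm", "body": {"deltas": [[[-0.001, 0, -0.001], [0, 0, 0], 0], [[-0.0015, 0, -0.004], [0, 0, 0], 0], [[-0.002, 0, -0.008], [0, 0, 0], 0], [[-0.002, 0, -0.013], [0, 0, 0], 0], [[-0.002, 0, -0.018], [0, 0, 0], 0], [[-0.002, 0, -0.024], [0, 0, 0], 0], [[-0.002, 0, -0.03], [0, 1, 0], 0], [[-0.002, 0, -0.037], [0, 2, 0], 0], [[-0.002, 0, -0.045], [0, 3, 0], 0], [[-0.002, 0, -0.053], [0, 4, 0], 0], [[-0.002, 0, -0.06], [0, 5, 0], 0], [[-0.002, 0, -0.066], [0, 6, 0], 0]]}}

```text
time: 13.23
position: [537.3, -125.1, 99.3]
eef_rot: [180.0, -6.1, 100.0]
contact_force: [0.6, 1.2, -2.9]
finger_gap: 0.186
gripper_force: 88.7
```

{"method": "step_arm", "body": {"deltas": [[[0, 0, -0.008], [0, 0, 0], 0], [[0, 0, -0.018], [0, 0, 0], 0], [[0, 0, -0.03], [0, 0, 0], 0], [[0, 0, -0.042], [0, 0, 0], 0], [[0, 0, -0.054], [0, 0, 0], 0], [[0, 0, -0.066], [0, 0, 0], 0], [[0, 0, -0.078], [0, 0, 0], 0], [[0, 0, -0.088], [0, 0, 0], 0], [[0, 0, -0.095], [0, 0, 0], 0], [[0, 0, -0.095], [0, 0, 0], 0]]}}

```text
time: 14.07
position: [540.0, -135.6, 195.0]
eef_rot: [179.8, -5.9, 100.0]
contact_force: [-0.6, -0.5, -2.2]
finger_gap: 0.188
gripper_force: 88.7
```

```bash
python3 - <<'E'
from h import *
snap("L")
for n,e in (("stand",None),): pass
s,im,d=load("L"); m,st,ce=mask(im,(4,110,90),(14,255,255),(200,0,440,140)); print("copper",st,ce)
E
```

```text
L 14.0667 [ 540.02281393 -135.59031188  194.97968048] [179.849259    -5.92385006 100.02148622] [-0.59815213 -0.54264585 -2.19675717] [-0.35143965 -0.03214629 -0.01186939]
copper [  253    20   129   119 14343] [317.58802203  80.84110716]
```

View pics/L.png

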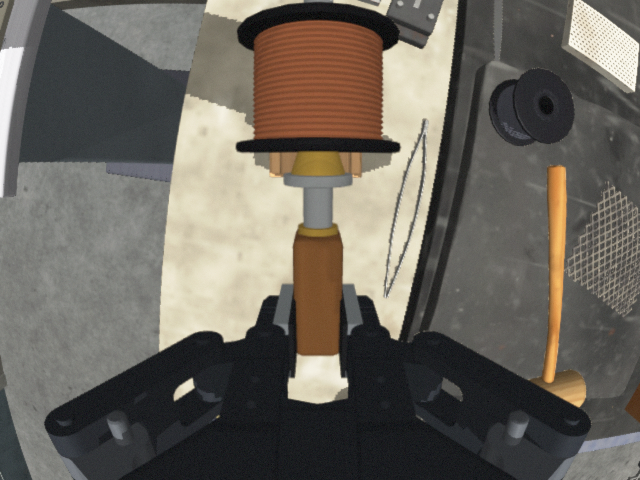

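The wrist view shows the spool seated on the cone: near flange at row 146, collar at row 180, no slip in the grip. I'll carry it towards the stand, first to a viewpoint on one side of it.

{"method": "step_arm", "body": {"deltas": [[[0.006, -0.001, 0], [0, 0, 0], 0], [[0.02, -0.003, 0.001], [-0.1, 0, 1], 0], [[0.042, -0.006, 0.0015], [-0.25, 0, 2.5], 0], [[0.07, -0.01, 0.0025], [-0.4, 0, 4], 0], [[0.1, -0.014, 0.004], [-0.6, 0, 6], 0], [[0.132, -0.019, 0.005], [-0.8, 0, 8], 0], [[0.164, -0.023, 0.006], [-1, 0, 10], 0], [[0.196, -0.028, 0.0075], [-1.2, 0, 12], 0], [[0.228, -0.033, 0.009], [-1.5, 0, 14], 0], [[0.26, -0.037, 0.01], [-1.7, 0, 16], 0], [[0.288, -0.041, 0.011], [-1.9, 0, 18], 0], [[0.31, -0.044, 0.012], [-2.1, 0, 20], 0]]}}

```text
time: 15.12
position: [439.6, 164.3, 213.4]
eef_rot: [-179.9, -6.0, 79.9]
contact_force: [-0.3, 0.3, -2.4]
finger_gap: 0.187
gripper_force: 88.7
```

{"method": "step_arm", "body": {"deltas": [[[0.018, -0.002, 0.001], [0, 0, 1], 0], [[0.034, -0.003, 0.0015], [-0.1, 0, 2], 0], [[0.046, -0.004, 0.002], [-0.2, 0, 2.6], 0], [[0.05, -0.005, 0.002], [-0.3, 0, 3], 0], [[0.05, -0.005, 0.002], [-0.3, 0, 3], 0], [[0.05, -0.005, 0.002], [-0.3, 0, 3], 0]]}}

```text
time: 15.62
position: [444.9, 211.0, 216.4]
eef_rot: [-179.9, -5.9, 76.9]
contact_force: [-0.5, -0.3, -2.9]
finger_gap: 0.188
gripper_force: 88.7
```

```bash
python3 - <<'E'
from h import *
snap("sB"); s,im,d=load("sB")
h=cv2.cvtColor(im,cv2.COLOR_BGR2HSV)
print("exp px",proj("wrist",[537,241,40],s))
b=cv2.inRange(h,(105,140,60),(125,255,255)); n,l,st,ce=cv2.connectedComponentsWithStats(b); print("blue",[(st[i].tolist(),ce[i].round(1).tolist()) for i in range(1,n) if st[i,4]>60])
y=cv2.inRange(h,(17,110,90),(32,255,255)); n,l,st,ce=cv2.connectedComponentsWithStats(y); print("yel",[(st[i].tolist(),ce[i].round(1).tolist()) for i in range(1,n) if st[i,4]>15])
E
```

```text
sB 15.6167 [444.92250029 210.96310871 216.41264011] [-179.90110984   -5.90518153   76.89143053] [-0.52135334 -0.2566486  -2.93700253] [-0.34664263  0.08714617  0.01756857]
exp px [411.07870935 180.40963462]
blue [([367, 117, 82, 118, 7037], [404.6, 179.1])]
yel [([597, 61, 35, 6, 118], [612.0, 63.2]), ([413, 125, 12, 9, 88], [418.5, 128.6]), ([521, 127, 24, 84, 651], [532.4, 163.6]), ([292, 151, 53, 25, 1145], [317.7, 163.5]), ([410, 221, 12, 8, 94], [415.5, 224.6]), ([298, 224, 40, 14, 360], [317.7, 231.5]), ([54, 265, 12, 7, 27], [60.8, 268.1]), ([599, 389, 10, 62, 345], [603.3, 418.1]), ([590, 457, 44, 23, 514], [616.1, 470.4])]
```

The two brass slot liners show at (418.5,128.6) and (415.5,224.6). Now the other side.

{"method": "step_arm", "body": {"deltas": [[[0, 0.01, 0], [0, 0, 0], 0], [[0, 0.03, 0], [0, 0, 0], 0], [[0, 0.06, 0], [0, 0, 0], 0], [[0, 0.09, 0], [0, 0, 0], 0], [[0, 0.12, 0], [0, 0, 0], 0], [[0, 0.15, 0], [0, 0, 0], 0], [[0, 0.175, 0], [0, 0, 0], 0], [[0, 0.19, 0], [0, 0, 0], 0], [[0, 0.195, 0], [0, 0, 0], 0], [[0, 0.195, 0], [0, 0, 0], 0], [[0, 0.195, 0], [0, 0, 0], 0]]}}

```text
time: 16.58
position: [634.7, 166.9, 216.3]
eef_rot: [-179.9, -6.0, 76.8]
contact_force: [0.4, -0.1, -3.9]
finger_gap: 0.191
gripper_force: 88.7
```

```bash
python3 - <<'E'
from h import *
snap("sA")
cc={}
for nm in("sB","sA"):
    s,im,d=load(nm); h=cv2.cvtColor(im,cv2.COLOR_BGR2HSV)
    b=cv2.inRange(h,(105,140,60),(125,255,255)); n,l,st,ce=cv2.connectedComponentsWithStats(b); i=1+np.argmax(st[1:,4]); x,y,w,hh,_=st[i]; print("blue",st[i])
    cn=max(cv2.findContours((l==i).astype(np.uint8),0,1)[0],key=cv2.contourArea)[:,0]
    y_=cv2.inRange(h,(17,110,90),(32,255,255)); n2,l2,st2,ce2=cv2.connectedComponentsWithStats(y_)
    c=[ce2[j] for j in range(1,n2) if st2[j,4]>30 and x<ce2[j][0]<x+w and y<ce2[j][1]<y+hh]; c.sort(key=lambda q:q[1]); print(nm,c); cc[nm]=c
    P=np.array([onz("wrist",*q,8,s)[:2] for q in cn]).astype(np.float32); print("plate z8 rect",cv2.minAreaRect(P))
    for q in c: print("  on z50",onz("wrist",*q,50,s), "depth",d[int(q[1]),int(q[0])])
sB,sA=load("sB")[0],load("sA")[0]
F=meet([ray("wrist",*cc["sB"][0],sB),ray("wrist",*cc["sA"][0],sA)]); N=meet([ray("wrist",*cc["sB"][-1],sB),ray("wrist",*cc["sA"][-1],sA)])
v=F-N; print("far",F,"near",N,"len",np.linalg.norm(v),"yaw",np.degrees(np.arctan2(v[1],v[0])),"mid",(F+N)/2)
E
```

```text
sA 16.5833 [634.744095   166.87505912 216.33165184] [-179.86568041   -5.96026292   76.8348855 ] [ 0.44775514 -0.11507721 -3.85606291] [-0.34882547  0.18246257  0.00886933]
blue [ 367  117   82  118 7037]
sB [array([418.53409091, 128.59090909]), array([415.5       , 224.57446809])]
plate z8 rect ((543.3319702148438, 243.20201110839844), (115.27825927734375, 79.71536254882812), 75.9894027709961)
  on z50 [551.06150582 284.43195446  50.        ] depth 298.51276
  on z50 [530.88285085 203.14274582  50.        ] depth 314.8389
blue [ 159  119   82  117 7318]
sA [array([187.83098592, 131.07042254]), array([188.7260274 , 225.02739726])]
plate z8 rect ((531.078369140625, 246.06378173828125), (115.14995574951172, 86.28292083740234), 76.16890716552734)
  on z50 [545.34241646 285.40685944  50.        ] depth 300.63712
  on z50 [525.32342929 204.39412715  50.        ] depth 313.94266
far [548.33156598 283.708738    59.07788863] near [528.80858947 204.8792491   58.93238849] len 81.21118213114673 yaw 76.08996666150664 mid [538.57007773 244.29399355  59.00513856]
```

Slots: near (528.6,204.0), far (548.5,284.6), yaw 76.1°, height about 59. I'll move above the stand, levelling the arbor.

{"method": "step_arm", "body": {"deltas": [[[-0.002, -0.006, 0], [0, 0, 0], 0], [[-0.006, -0.02, 0.002], [0, -0.5, 0.1], 0], [[-0.012, -0.04, 0.008], [0, -1, 0.2], 0], [[-0.019, -0.062, 0.018], [0, -2, 0.3], 0], [[-0.026, -0.084, 0.03], [0, -3, 0.4], 0], [[-0.034, -0.102, 0.044], [0, -4, 0.6], 0], [[-0.039, -0.11, 0.058], [-0.1, -5, 0.7], 0], [[-0.041, -0.1128, 0.07], [-0.1, -5.5, 0.75], 0], [[-0.0411, -0.1128, 0.079], [-0.1, -6, 0.75], 0], [[-0.0411, -0.1128, 0.0824], [-0.1, -6, 0.75], 0], [[-0.0411, -0.1128, 0.0824], [-0.1, -6, 0.75], 0], [[-0.0411, -0.1128, 0.0824], [-0.1, -6, 0.75], 0]]}}

```text
time: 17.63
position: [519.6, 161.7, 130.9]
eef_rot: [179.9, -0.0, 76.1]
contact_force: [-0.3, -0.5, -1.9]
finger_gap: 0.186
gripper_force: 88.7
```

```bash
python3 - <<'E'
from h import *
snap("D"); s,im,d=load("D"); h=cv2.cvtColor(im,cv2.COLOR_BGR2HSV)
Rm=R.from_euler("xyz",s["eef_rot"],degrees=True); p=np.array(s["position"]); print(p,s["eef_rot"])
a=np.array([.2402,.9707,0]);mid=np.array([538.57,244.3,60]); l=np.array([a[1],-a[0],0])
for nm,x in (("neck",44.2),("journal",127.2),("spool",88.2)):
    q=Rm.apply([x,.5,-8])+p-mid; print(nm,"along",q@a,"lat(tool y)",q@l,"up",q[2])
y_=cv2.inRange(h,(17,110,90),(32,255,255)); n2,l2,st2,ce2=cv2.connectedComponentsWithStats(y_); print([(st2[j].tolist(),ce2[j].round(1).tolist()) for j in range(1,n2) if st2[j,4]>30])
m,st,ce=mask(im,(4,110,90),(14,255,255),(200,0,440,150)); print("copper",st)
for j in (345,291): print(j,im[150:200:2,j].mean(1).astype(int).tolist())
b=cv2.inRange(h,(105,140,60),(125,255,255)); n,l_,sb,_=cv2.connectedComponentsWithStats(b); print("blue",[sb[i].tolist() for i in range(1,n) if sb[i,4]>100])
E
```

```text
D 17.6333 [519.56842208 161.74718751 130.9439835 ] [ 1.79901785e+02 -4.65413025e-02  7.60889145e+01] [-0.29325369 -0.53030134 -1.87044176] [-0.17024873  0.02314329  0.00705572]
[519.56842208 161.74718751 130.9439835 ] [179.90178500267083, -0.04654130254486623, 76.08891454726222]
neck along -40.50581894532406 lat(tool y) 1.8802069610714738 up 78.98072980012185
journal along 42.49226469644918 lat(tool y) 1.8981959772751318 up 79.04815060701617
spool along 3.4931651539291972 lat(tool y) 1.8897433070107212 up 79.01647095076461
[([483, 40, 19, 72, 516], [493.8, 72.7]), ([492, 40, 29, 117, 608], [508.6, 108.9]), ([292, 151, 53, 25, 1138], [317.7, 163.5]), ([298, 224, 40, 14, 355], [317.7, 231.4]), ([592, 407, 9, 62, 345], [596.7, 434.3]), ([608, 470, 19, 10, 98], [617.5, 476.1])]
copper [  253    20   130   119 14417]
345 [25, 49, 71, 68, 68, 66, 67, 69, 70, 58, 52, 80, 99, 118, 120, 123, 120, 117, 92, 52, 51, 55, 74, 133, 217]
291 [22, 50, 66, 67, 74, 69, 69, 69, 67, 61, 65, 81, 98, 117, 124, 123, 123, 123, 92, 44, 42, 37, 59, 69, 123]
blue [[268, 152, 35, 44, 1002], [333, 152, 31, 44, 808]]
```

{"method": "step_arm", "body": {"deltas": [[[-0.0007, -0.0014, 0.005], [0, 0, 0], 0], [[-0.0007, -0.0014, 0.014], [0, 0, 0], 0], [[-0.0007, -0.0014, 0.024], [0, 0, 0], 0], [[-0.0007, -0.0014, 0.034], [0, 0, 0], 0], [[-0.0007, -0.0014, 0.043], [0, 0, 0], 0], [[-0.0007, -0.0014, 0.05], [0, 0, 0], 0], [[-0.0007, -0.0014, 0.055], [0, 0, 0], 0], [[-0.0007, -0.0014, 0.057], [0, 0, 0], 0], [[-0.0007, -0.0014, 0.057], [0, 0, 0], 0], [[-0.0007, -0.0014, 0.057], [0, 0, 0], 0]]}}

```text
time: 18.52
position: [517.2, 161.4, 73.8]
eef_rot: [179.9, -0.0, 76.1]
contact_force: [0.3, -1.3, -3.0]
finger_gap: 0.189
gripper_force: 88.7
```

```bash
cat >> h.py <<'E'
def where():
    s=get_state(); Rm=R.from_euler("xyz",s["eef_rot"],degrees=True); p=s["position"]; print(s["time"],p,s["eef_rot"],s["contact_force"])
    a=np.array([.2402,.9707,0]);mid=np.array([538.57,244.3,60]); l=np.array([a[1],-a[0],0])
    for nm,x in (("neck",44.2),("journal",127.2)):
        q=Rm.apply([x,.5,-8])+p-mid; print(nm,"along",q@a,"lat(tool y)",q@l,"up",q[2])
E
python3 - <<'E'
from h import *
where(); snap("E"); s,im,d=load("E"); h=cv2.cvtColor(im,cv2.COLOR_BGR2HSV)
b=cv2.inRange(h,(105,140,60),(125,255,255)); n,l_,sb,c=cv2.connectedComponentsWithStats(b); print("blue",[sb[i].tolist() for i in range(1,n) if sb[i,4]>60])
for v in (190,195,200,205,210): print(v,np.where(b[v])[0][[0,-1]] if b[v].any() else None, [int(k) for k in np.where(np.diff(b[v].astype(int)))[0]])
E
```

```text
18.5167 [517.22682417 161.35912569  73.81031919] [ 1.79944112e+02 -1.09851614e-02  7.61187246e+01] [ 0.29481489 -1.27324399 -3.02382248]
neck along -41.43972974844836 lat(tool y) -0.3166534273338775 up 21.8192772941521
journal along 41.55837787596683 lat(tool y) -0.34184692795570654 up 21.83519065460365
E 18.5167 [517.22682417 161.35912569  73.81031919] [ 1.79944112e+02 -1.09851614e-02  7.61187246e+01] [ 0.29481489 -1.27324399 -3.02382248] [-0.10652725  0.01368815  0.00830535]
blue [[264, 0, 39, 9, 200], [337, 0, 40, 10, 244], [258, 152, 44, 63, 2127], [333, 152, 47, 63, 2237]]
190 [259 378] [258, 301, 336, 378]
195 [260 377] [259, 301, 335, 377]
200 [260 377] [259, 301, 335, 377]
205 [260 377] [259, 301, 333, 377]
210 [263 374] [262, 296, 333, 337, 341, 374]
```

Aligned: the cheek spans columns 260–378 and the rod sits at 318. Slow descent into the slots.

{"method": "step_arm", "body": {"deltas": [[[0, 0, 0.002], [0, 0, 0], 0], [[0, 0, 0.004], [0, 0, 0], 0], [[0, 0, 0.006], [0, 0, 0], 0], [[0, 0, 0.008], [0, 0, 0], 0], [[0, 0, 0.01], [0, 0, 0], 0], [[0, 0, 0.012], [0, 0, 0], 0], [[0, 0, 0.014], [0, 0, 0], 0], [[0, 0, 0.0155], [0, 0, 0], 0], [[0, 0, 0.017], [0, 0, 0], 0], [[0, 0, 0.018], [0, 0, 0], 0], [[0, 0, 0.018], [0, 0, 0], 0]]}}

```text
time: 19.48
position: [516.9, 161.2, 55.5]
eef_rot: [180.0, 0.0, 76.1]
contact_force: [-0.3, 0.4, -2.9]
finger_gap: 0.189
gripper_force: 88.7
```

```bash
python3 -c "
from h import *
where(); print(get_state()['ft_torque'])"
```

```text
19.4833 [516.92092538 161.22108398  55.47338968] [1.79977654e+02 1.16366675e-02 7.61205096e+01] [-0.30326534  0.40251368 -2.89769182]
neck along -41.64402870737546 lat(tool y) -0.57712634591114 up 3.4646069748890937
journal along 41.35407790555838 lat(tool y) -0.6049056111707721 up 3.447749827623454
[-0.15413938  0.03119886  0.02177952]
```

No contact yet. Continuing 0.5 mm per row.

{"method": "step_arm", "body": {"deltas": [[[0, 0, 0.0005], [0, 0, 0], 0], [[0, 0, 0.001], [0, 0, 0], 0], [[0, 0, 0.0015], [0, 0, 0], 0], [[0, 0, 0.002], [0, 0, 0], 0], [[0, 0, 0.0025], [0, 0, 0], 0], [[0, 0, 0.003], [0, 0, 0], 0], [[0, 0, 0.0033], [0, 0, 0], 0], [[0, 0, 0.0033], [0, 0, 0], 0]]}}

```text
time: 20.15
position: [517.3, 161.1, 52.7]
eef_rot: [179.9, -0.0, 76.1]
contact_force: [-1.3, -1.8, 3.2]
finger_gap: 0.188
gripper_force: 89.6
```

Contact: about 6 N taken up at the expected height. Opening gradually.

{"method": "step_arm", "body": {"deltas": [[[0, 0, 0], [0, 0, 0], 0], [[0, 0, 0], [0, 0, 0], 0], [[0, 0, 0], [0, 0, 0], 0]], "newtons": 25}}

```text
time: 20.4
position: [517.3, 161.1, 52.6]
eef_rot: [179.9, -0.0, 76.1]
contact_force: [-1.9, -2.8, 4.7]
finger_gap: 0.189
gripper_force: 89.6
```

{"method": "step_arm", "body": {"deltas": [[[0, 0, 0], [0, 0, 0], 0.22], [[0, 0, 0], [0, 0, 0], 0.26], [[0, 0, 0], [0, 0, 0], 0.32], [[0, 0, 0], [0, 0, 0], 0.4], [[0, 0, 0], [0, 0, 0], 0.48], [[0, 0, 0], [0, 0, 0], 0.48], [[0, 0, 0], [0, 0, 0], 0.48]]}}

```text
time: 20.98
position: [517.1, 161.3, 52.4]
eef_rot: [180.0, -0.0, 76.1]
contact_force: [-0.8, 0.4, 0.1]
finger_gap: 0.479
gripper_force: 0.0
```

```bash
python3 - <<'E'
from h import *
where(); snap("F"); s,im,d=load("F"); h=cv2.cvtColor(im,cv2.COLOR_BGR2HSV)
y_=cv2.inRange(h,(17,110,90),(32,255,255)); n2,l2,st2,ce2=cv2.connectedComponentsWithStats(y_); print([(st2[j].tolist(),ce2[j].round(1).tolist()) for j in range(1,n2) if st2[j,4]>30 and 250<ce2[j][0]<400])
print("copper",mask(im,(4,110,90),(14,255,255),(200,0,440,150))[1])
b=cv2.inRange(h,(105,140,60),(125,255,255)); n,l_,sb,c=cv2.connectedComponentsWithStats(b); print("blue",[sb[i].tolist() for i in range(1,n) if sb[i,4]>60])
E
```

```text
20.9833 [517.06925908 161.2847497   52.38117831] [ 1.79959457e+02 -7.90597107e-04  7.61177286e+01] [-0.77545607  0.39236294  0.09572523]
neck along -41.548357086131766 lat(tool y) -0.44882635164311896 up 0.38214001115159846
journal along 41.44975248125798 lat(tool y) -0.47257709824306154 up 0.3832852885250446
F 20.9833 [517.06925908 161.2847497   52.38117831] [ 1.79959457e+02 -7.90597107e-04  7.61177286e+01] [-0.77545607  0.39236294  0.09572523] [ 4.61464987e-05  1.74162561e-02 -1.09302695e-02]
[([292, 153, 53, 24, 1099], [318.0, 164.6]), ([333, 196, 5, 17, 81], [335.0, 204.0]), ([298, 223, 41, 15, 378], [318.0, 231.6])]
copper [  253    20   131   120 14779]
blue [[253, 0, 49, 13, 241], [340, 0, 47, 15, 301], [383, 47, 5, 94, 361], [252, 153, 51, 76, 3098], [334, 152, 53, 77, 3229]]
```

Released; the arbor and the spool haven't shifted in the picture. Retracting straight up.

{"method": "step_arm", "body": {"deltas": [[[0, 0, -0.004], [0, 0, 0], 0.48], [[0, 0, -0.015], [0, 0, 0], 0.48], [[0, 0, -0.035], [0, 0, 0], 0.48], [[0, 0, -0.06], [0, 0, 0], 0.48], [[0, 0, -0.09], [0, 0, 0], 0.48], [[0, 0, -0.12], [0, 0, 0], 0.48], [[0, 0, -0.145], [0, 0, 0], 0.48], [[0, 0, -0.16], [0, 0, 0], 0.48], [[0, 0, -0.165], [0, 0, 0], 0.48], [[0, 0, -0.165], [0, 0, 0], 0.48], [[0, 0, -0.165], [0, 0, 0], 0.48]]}}

```text
time: 21.95
position: [516.5, 161.0, 217.2]
eef_rot: [180.0, 0.0, 76.1]
contact_force: [0.2, -0.3, -1.1]
finger_gap: 0.482
gripper_force: 0.0
```

```bash
python3 - <<'E'
from h import *
snap("G"); s,im,d=load("G"); h=cv2.cvtColor(im,cv2.COLOR_BGR2HSV)
m,st,ce=mask(im,(4,110,90),(16,255,255),(200,0,440,480))
hs=cv2.inRange(h,(4,110,60),(16,255,255)); n,l,sb,c=cv2.connectedComponentsWithStats(hs); a=np.array([.2402,.9707]);mid=np.array([538.57,244.3]); L=np.array([a[1],-a[0]])
for i in range(1,n):
    if sb[i,4]>300 and 200<c[i][0]<440:
        x,y,w,hh,_=sb[i]; z=84 if hh*w>0 and c[i][1]<130 else 73
        print(sb[i],"along ends",[round(float((onz("wrist",c[i][0],v,z,s)[:2]-mid)@a),1) for v in (y,y+hh)],"lat",round(float((onz("wrist",*c[i],z,s)[:2]-mid)@L),1), "depth",d[int(c[i][1]),int(c[i][0])])
y_=cv2.inRange(h,(17,110,90),(32,255,255)); n2,l2,st2,ce2=cv2.connectedComponentsWithStats(y_)
for j in range(1,n2):
    if st2[j,4]>30 and 250<ce2[j][0]<400: print("yel",st2[j],(onz("wrist",*ce2[j],70,s)[:2]-mid)@a,(onz("wrist",*ce2[j],70,s)[:2]-mid)@L)
E
```

```text
G 21.95 [516.54543417 160.96618791 217.24631311] [1.79972839e+02 2.45585712e-02 7.61106636e+01] [ 0.16687267 -0.31272423 -1.14269915] [ 0.0315366  -0.01246609  0.05319047]
[ 289   85   59   52 2863] along ends [21.3, -17.4] lat -0.9 depth 261.146
[ 307  179   23   60 1273] along ends [-50.0, -98.2] lat -0.7 depth 292.12177
[314 330  56  47 733] along ends [-181.8, -234.4] lat 18.6 depth 397.42627
yel [307 141  23  11 211] -25.015425683728388 -0.6849176082523358
yel [309 176  19   5  63] -49.630489482179364 -0.9590879692389485
yel [312 369   5  11  47] -232.425655256242 -4.178023147031017
```

The handle spans -98 to -50 along the stand, so the neck is at -41. The spool centre is about 76 mm from mid-handle, which is in place. Handing in.

```bash
python3 -c "
from h import *
print(env.close_job())"
```

```text
the job is handed in; nothing more can be done
None
```

The job is handed in, with no verdict returned: the cone was pressed home at about 10 N, and my last picture shows the arbor in both stand slots with the spool on the cone; I assumed the near slot is the robot's-right one (lower y), as nothing seen marked it.

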